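Pack the relay and capacitor, then inspect the relay under the loupe

ROBOT

A 7-joint arm with a two-finger parallel gripper is mounted at the origin on the work surface. World frame = base frame: x ahead of the robot, y to its left, z up, the work surface at z = 0. Lengths are in m, angles in degrees, forces in N, time in s.
With the tool pointing down it reaches from about 0.425 to 0.875 m from the base axis. Payload 4.7 kg.
Tool frame: the origin (TCP) lies at the very end of the fingers, on their centre line; the grasp point (between the pads) lies env.grip_point_offset behind it (env.grip_point_offset is the distance from the TCP to the grasp point, in m); z points along the fingers, y is the direction in which the jaws open and shut (so a half turn about z gives the same grasp; the last joint's range is limited). The gripper opens to 87 mm and grips with 3 to 60 N. Pads are 19 mm wide; open, the fingers measure 117 mm over their backs; the gripper's body (75 mm by 190 mm) begins 51 mm behind the grasp point.
Start: joints at [69.448, 18.392, -4.016, 83.108, 1.295, 78.541, -3.26], TCP at [0.237, -0.605, 0.223] pointing down, gripper open.
Joint ranges: [-163.93, 163.93], [-17.29, 119.83], [-79.2, 71.16], [3.27, 140.29], [-89.18, 269.18], [5.43, 117.66], [-154.24, 154.24]. Speed limits (degrees/s): [147.25, 147.25, 180, 180, 180, 180, 180].

INTERFACE

Orientations are given as [roll, pitch, yaw] about the fixed x, y, z axes, in that order (R = Rz(yaw) Ry(pitch) Rx(roll)).
In Python, from cell import env gives the robot as it stands.
- The arm moves only by the tool send_rows, never from a script. Its argument "plan" is a list of rows, each a list of 7 numbers: the finger opening in mm, from 0 to 87, then the shift along the tool's x, y, z in mm, then the turn, a rotation vector about the tool's x, y, z in rad. A call has 1 to 12 rows; each row shifts and turns the commanded pose from where the row before left it, along the tool's axes as they then stand; what a row does not reach is not made up. A row lasts 1/10 s, in which the tool goes at most 50 mm and 8.59 degrees, less where a joint would pass 70% of its speed; a pose out of reach is approached as far as the arm can. A call is refused whole if a number of a shift passes 50 or a number of a turn 0.15, either way. A call with a gripper value outside its range is refused whole. The fingers move at their own pace and stop on an object; "grip_force" is the grip in N (left out, the last holds). Time passes only in rows, so rows that do not move let the fingers close. It gives the time, the measured TCP pose, the force and the opening at its end, in the units of the state.
- env.get_obs(): the state, without advancing time (a new reading comes with each control period).
- env.read_camera(name): name is "scene" or "top"; returns the picture (384x512x3 uint8, red, green, blue); there is no depth.
- env.get_calibration(name): a dict with "fx", "fy", "cx", "cy" (pixels), "extrinsics" (4x4, takes a point from camera to world coordinates). Camera axes: x right, y down, z forward; pixel columns grow to the right and rows downward; lengths in m; the calibration is good to about 2 mm. A picture is of the moment at which its call begins. get_calibration takes no time and is no camera call.
- env.sign_off(): hands the job in, once; it reports no verdict.
Trained networks look in the newest picture that a camera, given by its name, has taken for a name from the list of things; names that differ only in an ending like _2 or _b are one class to them, and where a whole thing is asked for, a point or a joint stands for the part that bears it (a point fixed in the world has none). Each returns a list of dicts, best first, with "confidence" (0 to 1); they miss things now and then, are a little off and sometimes report something else, mostly with a low value. They report only what shows in the picture. A call takes as long as a camera call. They do not tell look-alikes from the thing itself.
- env.regions_of(camera, query): "region" (384x512 bool, what is visible of it) and "rect" ([left, top, right, bottom] in pixels, round what is visible of it).
The state is a dict: "time_s": time; "qpos": joint angles; "joint_velocities": joint speeds; "effort": joint torques, N m; "tool_pos": TCP position; "tool_rot": TCP orientation; "force": force on the tool from outside, world axes, zero at the start; "wrist_torque": the same for the moment, N m; "grip_width": finger opening in m.
Only numpy, scipy, OpenCV 4.12 (cv2) and the standard library are available. Lean on these libraries where they do the work, as an engineer would, in place of code of your own. Each camera call takes 0.05 s, during which the arm holds its last target. There are 200 camera calls.

TASK

Pack the loose relay and the capacitor side by side into the free space of the small cardboard box, next to the transformer that is already in it: both upright, standing on the box's floor, lowered in and not dropped. Then pick up the loupe by its handle and hold it level with its lens centred over the packed relay, at the height shown by the pointer of the focus gauge behind the box, touching nothing with it; the program finishes while still holding the loupe there. Leave the gauge, its pointer and everything else on the bench where they are.

Things in the scene. Friction and masses are not known exactly. Their poses are not given: they have to be found in the camera images.
- box: Open cardboard box, fixed. Outer 64 (its x) x 150 (its y) x 34 high mm, walls and floor 4 mm. Origin: centre of its underside, z up. A 30 mm high transformer (details to 36) fills its -y end; free inside: y -23 to +71, x -28 to +28 mm, enough for relay and capacitor side by side along y with 10 mm to spare (e.g. relay centred at y = 1.5 with its 44 mm side along y, capacitor at y = 48).
- relay: Loose relay, a grey plastic block with a dark base band and copper contacts in the middle of its top: 50 (its x) x 44 (its y) x 64 high mm, about 0.15 to 0.31 kg. Origin: centre of its underside, z up. Standing in the box it stands 34 mm proud of the box's rim.
- relay_top (a point): Centre of the relay's top face, 64 mm above its underside: the spot to be inspected.
- capacitor: Loose upright capacitor, a round aluminium can with a black sleeve and two terminals on top: 40 mm diameter, 64 mm high (terminals flush to 0.5 mm), about 0.08 to 0.17 kg. Origin: centre of its underside, z up.
- loupe: Hand loupe lying flat on the bench, about 0.1 kg. Straight handle along its x: 16 mm wide (y), 18 mm high (z), from x = -70 to +45 mm; round lens at the +x end, rim 63 mm across and 12 mm thick, lens axis along z. Origin: on the underside of the handle below point loupe_grip; z up when level.
- loupe_grip (a point): Point on the handle's centre line, 9 mm above the underside, near the balance point: where to pinch the handle across its 16 mm width.
- loupe_lens (a point): Centre of the loupe's lens, 85 mm along +x from loupe_grip and at the same height, 9 mm above the loupe's underside.
- gauge: Focus gauge, fixed to the bench behind the box (about 135 mm along the box's +x): round foot 56 mm across, upright steel post 10 mm across and 220 mm high, on it a collar 22 mm across and 14 mm high with a flat pointer 3 mm thick towards the box. Origin: centre of its underside; z up.
- gauge_mark (a point): Tip of the gauge's pointer, 39 mm from the post's axis; its height, 118 to 168 mm above the bench, is the height for the lens centre. The collar is stiff on its post (8 N) and must not be moved.
- solder_spool: Bystander: white solder spool, 48 mm across, 34 mm high, upright. Origin under its centre.
- flux_tin: Bystander: flat tin, 60 mm across, 26 mm high. Origin under its centre.
- screw_jar: Bystander: glass jar with white cap, 76 mm across, 100 mm high. Origin under its centre.
- brush: Bystander: brush with wooden handle, lying flat, along its x. Origin on its underside.
- screwdriver: Bystander: screwdriver with yellow handle, lying flat, along its x. Origin on its underside.
- multimeter: Bystander: multimeter lying flat, 160 (its x) x 78 x 36 mm. Origin under its centre.
- paste_tin: Bystander: small tin, 44 mm across, 22 mm high. Origin under its centre.
Not all that is in view belongs to the job. Of the things that look like the loupe, take the one that is farthest to the robot's right at the start. Leave any yellow look-alike of the relay alone.

How it is judged:
By the outcome, as a careful person would: the job done as asked, in the order asked, and still so for the second after the job is handed in, while the arm keeps its last pose, push and grip.
It also fails if it takes over 59 s, if anything falls off the work surface, if the arm or the gripper's body presses on something with over 40 N, if the wrist force passes 120 N, or if a joint passes its speed limit or range.

## Working session

There is one attempt and no reset: what is moved stays moved. The work goes in short steps, Python scripts to look and compute and a tool call to move; the robot and the scene stay as the last step left them, time stands still between calls to the robot, and variables do not carry over. Pictures are saved under pics/ and viewed, about 8 in all and at most 12, crops included, and the job is handed in when it is done.

Besides the shell and the picture viewer there is one more tool, called by a JSON object that holds its "op" and its "data", one argument or row to a line. send_rows: Moves the arm, as the interface text tells. Its arguments: {"type":"object","properties":{"plan":{"type":"array"},"grip_force":{"type":"number"}},"required":["plan"]}

```bash
ls; mkdir -p pics
python3 - <<'E'
from cell import env
import cv2,numpy as np
o=env.get_obs();print({k:np.round(v,3) for k,v in o.items()},env.grip_point_offset)
ims=[]
for n in["scene","top"]:
    im=env.read_camera(n);ims.append(im);cv2.imwrite(f'pics/{n}0.png',im[:,:,::-1])
    c=env.get_calibration(n);print(n,c['fx'],c['fy'],c['cx'],c['cy'],np.round(c['extrinsics'],3).tolist())
    for q in["box","relay","capacitor","loupe","gauge","gauge_mark","loupe_lens"]:
        for r in env.regions_of(n,q):
            ys,xs=np.nonzero(r['region']);print(n,q,round(r['confidence'],2),r['rect'],xs.mean().round(1) if len(xs) else 0,ys.mean().round(1) if len(xs) else 0,len(xs))
E
```

```text
pics
{'time_s': np.float64(0.0), 'qpos': array([69.45 , 18.44 , -4.013, 83.174,  1.297, 78.542, -3.259]), 'joint_velocities': array([ 0.053, -0.013, -0.036, -0.003,  0.032,  0.105,  0.093]), 'effort': array([-0.0000e+00, -4.9129e+01, -4.0400e-01, -3.1253e+01, -6.4000e-02,
        4.4000e-02,  0.0000e+00]), 'tool_pos': array([ 0.236, -0.605,  0.221]), 'tool_rot': array([-1.79889e+02,  8.00000e-03,  2.13590e+01]), 'force': array([ 0.124, -0.766,  0.059]), 'wrist_torque': array([ 0.028,  0.005, -0.024]), 'grip_width': np.float64(0.087)} 0.0187
scene 390.1826939954123 390.1826939954123 256.1792134376402 193.18476099511363 [[0.29, 0.678, -0.676, 1.277], [0.957, -0.2, 0.209, -0.237], [0.007, -0.707, -0.707, 0.853], [0.0, 0.0, 0.0, 1.0]]
scene box 0.63 [214.3, 215.6, 273.7, 242.2] 241.2 228.2 1390
scene relay 0.59 [347.1, 176.8, 363.6, 204.2] 355.2 188.8 439
scene relay 0.58 [307.5, 187.0, 330.2, 212.2] 316.1 201.0 425
scene capacitor 0.58 [314.1, 165.5, 328.9, 183.6] 322.8 175.9 276
scene loupe 0.86 [286.4, 132.5, 320.3, 165.8] 304.4 146.4 365
scene loupe 0.61 [160.9, 190.2, 183.0, 239.4] 
[... 327 characters left out ...]
 [-1.0, 0.004, -0.005, -0.001], [0.004, -0.092, -0.996, 1.74], [0.0, 0.0, 0.0, 1.0]]
top box 0.68 [243.5, 158.0, 284.7, 180.1] 261.7 168.3 827
top relay 0.76 [156.4, 173.1, 167.9, 189.9] 161.4 178.8 204
top relay 0.64 [191.0, 167.7, 208.7, 185.2] 198.6 175.4 227
top capacitor 0.64 [177.9, 198.7, 187.9, 209.6] 180.9 201.7 115
top loupe 0.79 [158.3, 235.8, 199.7, 270.8] 172.7 256.0 368
top loupe 0.76 [305.8, 175.1, 328.9, 225.2] 315.9 194.2 369
top gauge 0.63 [252.5, 114.6, 266.4, 138.2] 261.4 129.2 203
top gauge_mark 0.52 [254.0, 115.9, 270.3, 140.2] 261.2 129.8 202
top loupe_lens 0.97 [160.7, 233.7, 198.4, 271.2] 173.0 255.6 363
top loupe_lens 0.7 [304.9, 175.8, 327.9, 230.3] 315.9 194.4 388
```

View pics/scene0.png

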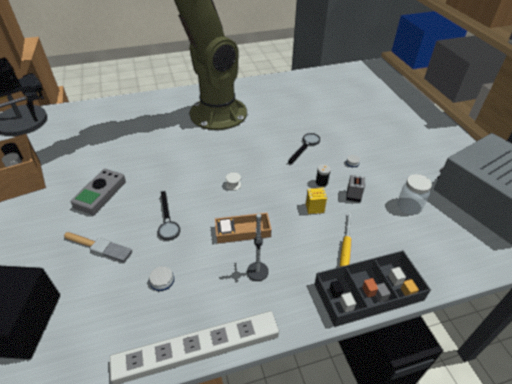

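View pics/top0.png

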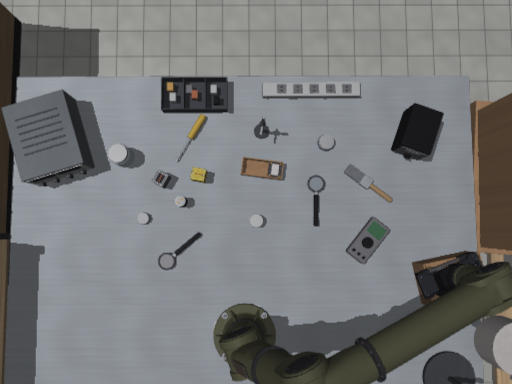

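The top view shows the target loupe at (316,190), which is farthest to the robot's right. The grey relay is at (161,179), the capacitor at (181,201), and the yellow look-alike at (199,175). The box is at (262,168) with the transformer at its right end (-y), and the gauge is at (262,130). Next I fit the models to the regions.

```bash
cat > h.py <<'E'
from cell import env
import cv2,numpy as np
from scipy.optimize import minimize
C={n:env.get_calibration(n) for n in("scene","top")}
def proj(n,P):
    c=C[n];E=np.linalg.inv(c['extrinsics']);p=np.atleast_2d(P)@E[:3,:3].T+E[:3,3]
    return np.c_[c['fx']*p[:,0]/p[:,2]+c['cx'],c['fy']*p[:,1]/p[:,2]+c['cy']]
def ray(n,uv,z):
    c=C[n];E=c['extrinsics'];d=E[:3,:3]@[(uv[0]-c['cx'])/c['fx'],(uv[1]-c['cy'])/c['fy'],1]
    return E[:3,3]+d*(z-E[2,3])/d[2]
def cub(x0,x1,y0,y1,z0,z1):return np.array([[x,y,z] for x in(x0,x1) for y in(y0,y1) for z in(z0,z1)])/1e3
def cyl(r,z0,z1,cx=0):
    a=np.linspace(0,2*np.pi,40);return np.array([[cx+r*np.cos(t),r*np.sin(t),z] for t in a for z in(z0,z1)])/1e3
M={'box':[cub(-32,32,-75,75,0,34)],'relay':[cub(-25,25,-22,22,0,64)],'capacitor':[cyl(20,0,64)],
   'loupe':[cub(-70,45,-8,8,0,18),cyl(31.5,3,15,85)]}
def place(P,q,z=0):
    c,s=np.cos(q[2]),np.sin(q[2]);return P@np.array([[c,-s,0],[s,c,0],[0,0,1]]).T+[q[0],q[1],z]
S=8
def mask(n,name,q,off,z=0,wh=100):
    m=np.zeros((wh*S,wh*S),np.uint8)
    for P in M[name]:
        h=cv2.convexHull(((proj(n,place(P,q,z))-off+.5)*S).astype(np.float32));cv2.fillConvexPoly(m,np.round(h).astype(int),1)
    return m
def fit(name,regs,q0,z=0):
    R={}
    for n,r in regs.items():
        ys,xs=np.nonzero(r);off=np.array([int(xs.mean())-50,int(ys.mean())-50])
        rp=np.pad(r,60);cr=rp[off[1]+60:off[1]+160,off[0]+60:off[0]+160].astype(np.uint8)
        R[n]=(cv2.resize(cr,None,fx=S,fy=S,interpolation=cv2.INTER_NEAREST),off)
    def cost(p):
        q=[p[0]/1e3,p[1]/1e3,p[2]/50]
        return sum(1-(m&r).sum()/max(1,(m|r).sum()) for n,(r,off) in R.items() for m in[mask(n,name,q,off,z)])
    best=min((minimize(cost,[q0[0]*1e3,q0[1]*1e3,y*50],method='Nelder-Mead',options=dict(initial_simplex=np.array([[q0[0]*1e3,q0[1]*1e3,y*50]]*4)+np.vstack([np.zeros(3),np.diag([8,8,8])]),xatol=.05,fatol=1e-4)) for y in q0[2]),key=lambda r:r.fun)
    return np.array([best.x[0]/1e3,best.x[1]/1e3,best.x[2]/50]),best.fun
E
cat > m.py <<'E'
from h import *
im={n:env.read_camera(n) for n in C}
seed={'box':((241,228),(262,168),[0]),'relay':((355,189),(161,179),[0,.4,.8,-.4]),'capacitor':((322,176),(181,202),[0]),'loupe':((168,222),(316,194),[0])}
Q={}
for k,(a,b,y) in seed.items():
    regs={}
    for n,s in(('scene',a),('top',b)):
        for r in env.regions_of(n,k):
            ys,xs=np.nonzero(r['region'])
            if np.hypot(xs.mean()-s[0],ys.mean()-s[1])<9: regs[n]=r['region'];break
    p=ray('top',b,.02)
    for rg in [regs]+[{n:regs[n]} for n in regs]:
        q,f=fit(k,rg,(p[0],p[1],y));print(k,list(rg),np.round(q[:2]*1e3,1),np.degrees(q[2]).round(1),round(f,3))
        if rg is regs:Q[k]=q
np.save('Q.npy',Q,allow_pickle=True)
tiles=[]
for n,(x,y,w,h) in [('top',(140,160,80,60)),('top',(235,112,100,75)),('scene',(300,150,80,60)),('scene',(205,190,100,75))]:
    f=400/w;t=cv2.resize(im[n][y:y+h,x:x+w,::-1],(400,300),interpolation=cv2.INTER_CUBIC)
    for k,q in Q.items():
        for P in M[k]:
            hl=cv2.convexHull(((proj(n,place(P,q))-[x,y]+.5)*f).astype(np.float32));cv2.polylines(t,[np.round(hl).astype(int)],True,(0,0,255),1)
    tiles.append(t)
cv2.imwrite('pics/fit.png',np.vstack([np.hstack(tiles[:2]),np.hstack(tiles[2:])]))
E
python3 m.py
```

```text
box ['scene', 'top'] [595.7 -64.5] -7.9 0.199
box ['scene'] [597.  -64.6] -6.9 0.126
box ['top'] [594.7 -64.8] -8.8 0.059
relay ['scene', 'top'] [557.1 298. ] -28.5 0.167
relay ['scene'] [558.7 297.6] -29.4 0.065
relay ['top'] [556.6 297.4] -28.7 0.089
capacitor ['scene'] [477.5 227.3] -0.6 0.078
capacitor ['scene'] [477.5 227.3] -0.6 0.078
loupe ['scene', 'top'] [ 455.4 -261.7] -0.7 0.202
loupe ['scene'] [ 456.4 -260.5] -1.3 0.082
loupe ['top'] [ 454.9 -262.3] -0.4 0.089
```

View pics/fit.png

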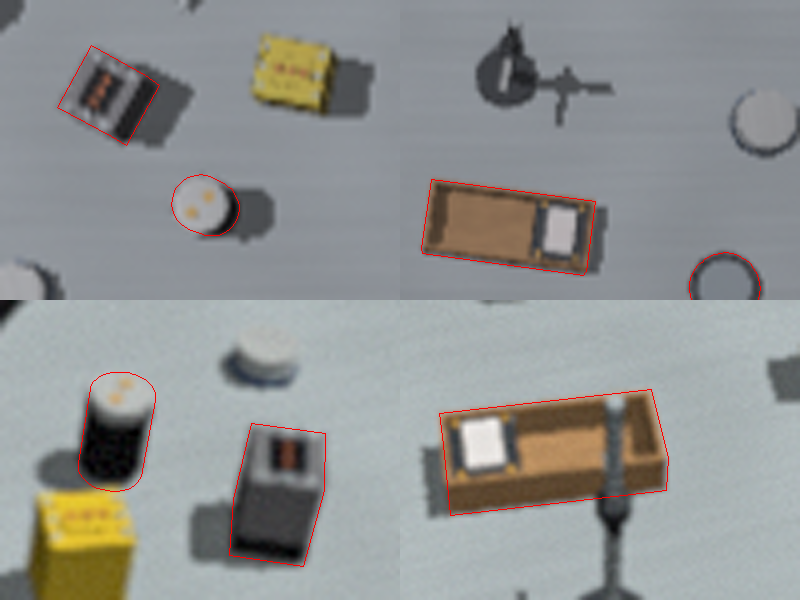

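The fits are good. The picture shows red outlines hugging the relay (yaw about -28.5°), the capacitor, the box (yaw about -8°) and the loupe rim. The gauge's foot is near top pixel (262,131). I move toward the relay now.

{"op": "send_rows", "data": {
  "plan": [
    [87, 39.3, -28.1, 0, 0, 0, 0],
    [87, 39.3, -28.1, 0, 0, 0, 0],
    [87, 39.3, -28.1, 0, 0, 0, 0],
    [87, 39.3, -28.1, 0, 0, 0, 0],
    [87, 39.3, -28.1, 0, 0, 0, 0],
    [87, 39.3, -28.1, 0, 0, 0, 0],
    [87, 39.3, -28.1, 0, 0, 0, 0],
    [87, 39.3, -28.1, 0, 0, 0, 0],
    [87, 39.3, -28.1, 0, 0, 0, 0],
    [87, 39.3, -28.1, 0, 0, 0, 0]
  ]
}}

```text
time_s: 2.3
tool_pos: [0.5012, -0.1988, 0.2229]
tool_rot: [179.9, -0.0, 21.4]
force: [0.8, -0.1, -0.0]
grip_width: 0.0869
```

{"op": "send_rows", "data": {
  "plan": [
    [87, 21, -40, 0, 0, 0, 0],
    [87, 21, -40, 0, 0, 0, 0],
    [87, 21, -40, 0, 0, 0, 0],
    [87, 21, -40, 0, 0, 0, 0],
    [87, 21, -40, 0, 0, 0, 0],
    [87, 21, -40, 0, 0, 0, 0],
    [87, 21, -40, 0, 0, 0, 0],
    [87, 21, -40, 0, 0, 0, 0],
    [87, 21, -40, 0, 0, 0, 0],
    [87, 21, -40, 0, 0, 0, 0],
    [87, 21, -40, 0, 0, 0, 0]
  ]
}}

```text
time_s: 3.4
tool_pos: [0.5555, 0.2948, 0.2227]
tool_rot: [180.0, -0.0, 21.3]
force: [0.1, -0.3, -0.0]
grip_width: 0.0865
```

{"op": "send_rows", "data": {
  "plan": [
    [87, 0, 0, 0, 0, 0, -0.15],
    [87, 0, 0, 0, 0, 0, -0.15],
    [87, 0, 0, 0, 0, 0, -0.15],
    [87, 0, 0, 0, 0, 0, -0.15],
    [87, 0, 0, 0, 0, 0, -0.15],
    [87, 0, 0, 5, 0, 0, -0.15],
    [87, 0, 0, 10, 0, 0, -0.15],
    [87, 0, 0, 10, 0, 0, -0.15],
    [87, 0, 0, 10, 0, 0, -0.15],
    [87, 0, 0, 10, 0, 0, -0.15],
    [87, 0, 0, 10, 0, 0, -0.15],
    [87, 0, 0, 0, 0, 0, -0.15]
  ]
}}

```text
time_s: 4.6
tool_pos: [0.5547, 0.2925, 0.166]
tool_rot: [-179.9, 0.0, 124.8]
force: [-0.7, 0.4, 0.2]
grip_width: 0.0867
```

{"op": "send_rows", "data": {
  "plan": [
    [87, 0, 0, 0, 0, 0, -0.15],
    [87, 0, 0, 0, 0, 0, -0.15],
    [87, 0, 0, 0, 0, 0, -0.15],
    [87, 0, 0, 0, 0, 0, -0.02],
    [87, 0, 0, 0, 0, 0, 0]
  ]
}}

```text
time_s: 5.1
tool_pos: [0.5554, 0.2932, 0.1674]
tool_rot: [-180.0, -0.0, 151.2]
force: [0.4, 0.0, -0.7]
grip_width: 0.0869
```

```bash
cat > g.py <<'E'
from h import *
Q=np.load('Q.npy',allow_pickle=True).item()
o=env.get_obs();print(o['tool_pos'],o['tool_rot'])
im=env.read_camera('scene');top=cv2.imread('pics/top0.png')
im0=cv2.imread('pics/scene0.png')
# gauge foot: dark disc centre from top view
f=ray('top',(261.5,130.7),.004);print('foot',f)
b=Q['box'];bx=np.array([np.cos(b[2]),np.sin(b[2]),0])
pr=b[[0,1]]+.135*bx[:2];print('nominal',pr)
s=14
t=cv2.resize(im0[175:218+20,225:225+57+1][:, :],None,fx=0,fy=0,dsize=(58*7,63*7),interpolation=cv2.INTER_CUBIC)
g=np.array([f[0],f[1],0])
for h in range(120,169,12):
    pt=(proj('scene',[g+[0,0,h/1e3], g+[0,0,h/1e3]-.039*bx])-[225,175]+.5)*7
    cv2.line(t,*[tuple(map(int,p)) for p in pt],(0,0,255),1);cv2.putText(t,str(h),tuple(map(int,pt[1]+[12,0])),0,.4,(255,0,0),1)
pp=(proj('scene',[g,g+[0,0,.22]])-[225,175]+.5)*7
for p in pp:cv2.circle(t,tuple(map(int,p)),4,(0,255,0),1)
t1=cv2.resize(im0[175:238+45,225:283],(58*7//1,108*7),interpolation=cv2.INTER_CUBIC)[:600]
for p in pp:cv2.circle(t1,tuple(map(int,p)),4,(0,255,0),1)
u=cv2.resize(im[120:220,300:400,::-1],(385,385),interpolation=cv2.INTER_CUBIC)
tt=np.full((600,t.shape[1],3),255,np.uint8);tt[:441]=t
cv2.imwrite('pics/gauge.png',np.hstack([t1,tt])[:, :800])
cv2.imwrite('pics/over.png',u)
E
python3 g.py
```

```text
[0.55535759 0.29319472 0.16738211] [-1.79995064e+02 -1.72366741e-02  1.51243647e+02]
foot [ 0.73783536 -0.0663016   0.004     ]
nominal [ 0.7294135  -0.08318696]Traceback (most recent call last):
  File "g.py", line 11, in <module>
    t=cv2.resize(im0[175:218+20,225:225+57+1][:, :],None,fx=0,fy=0,dsize=(58*7,63*7),interpolation=cv2.INTER_CUBIC)
cv2.error: OpenCV(4.12.0) :-1: error: (-5:Bad argument) in function 'resize'
> Overload resolution failed:
>  - argument for resize() given by name ('dsize') and position (2)
>  - argument for resize() given by name ('dsize') and position (2)
```

```bash
sed -i "s/,None,fx=0,fy=0,dsize=(58\*7,63\*7)/,(58*7,63*7)/" g.py; python3 g.py
```

```text
[0.55535093 0.29323972 0.16743344] [-1.79993284e+02 -2.81167790e-03  1.51244562e+02]
foot [ 0.73783536 -0.0663016   0.004     ]
nominal [ 0.7294135  -0.08318696]
```

View pics/gauge.png

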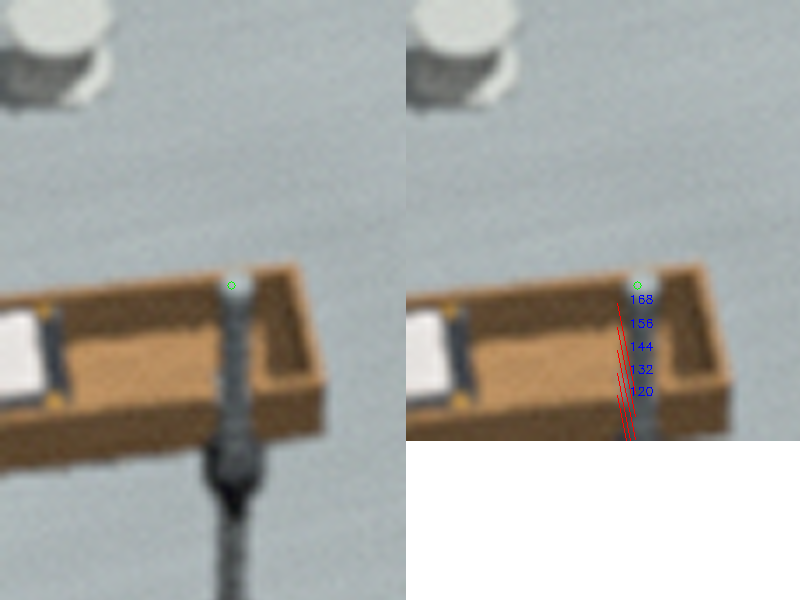

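View pics/over.png

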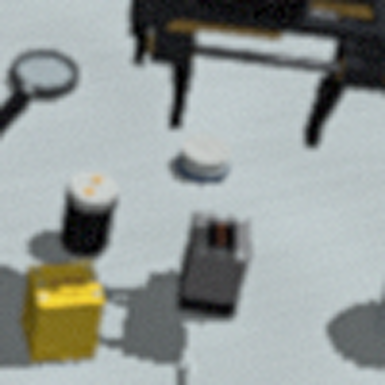

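Run:
```python
from h import *
f=np.array([.7378,-.0663,0])
for z in(0,.22):print('post',z,proj('scene',f+[0,0,z]),proj('top',f+[0,0,z]))
for h in range(110,150,5):
    p=proj('scene',f+cyl(11,h-7,h+7));t=proj('top',f+cyl(11,h-7,h+7))
    print(h,(p.min(0).round(1)),p.max(0).round(1),'tile rows',((p[:,1].min()-175+.5)*7).round(),((p[:,1].max()-175+.5)*7).round(),'top',t.mean(0).round(1),'tip',proj('top',f+[-.039,0,h/1e3]).round(1))
im0=cv2.imread('pics/scene0.png',0);print(im0[230:252,251:265])
c1=cv2.resize(cv2.imread('pics/scene0.png')[222:272,232:282],(400,400),interpolation=cv2.INTER_NEAREST)
c2=cv2.resize(cv2.imread('pics/top0.png')[108:148,242:292-10],(400,400),interpolation=cv2.INTER_NEAREST)
cv2.imwrite('pics/coll.png',np.hstack([c1,c2]))
```

```text
post 0 [[256.77643793 272.46685081]] [[261.46072137 130.93569805]]
post 0.22 [[257.54516832 215.32526741]] [[263.8982691  116.75924207]]
110 [252.5 240.8] [261.8 251.8] tile rows 464.0 541.0 top [262.6 124.2] tip [[262.7 135.3]]
115 [252.5 239.5] [261.9 250.6] tile rows 455.0 532.0 top [262.7 123.9] tip [[262.7 135.1]]
120 [252.5 238.2] [261.9 249.3] tile rows 446.0 523.0 top [262.7 123.6] tip [[262.8 134.8]]
125 [252.5 236.8] [261.9 248. ] tile rows 436.0 514.0 top [262.8 123.3] tip [[262.8 134.5]]
130 [252.5 235.5] [262.  246.7] tile rows 427.0 505.0 top [262.8 122.9] tip [[262.9 134.2]]
135 [252.5 234.1] [262.  245.4] tile rows 417.0 496.0 top [262.9 122.6] tip [[263.  133.9]]
140 [252.5 232.8] [262. 244.] tile rows 408.0 487.0 top [262.9 122.3] tip [[263.  133.6]]
145 [252.5 231.4] [262.1 242.7] tile rows 398.0 477.0 top [263.  121.9] tip [[263.1 133.3]]
[[150 149 151 150 139 113  83  78  93 114 118 133 127 117]
 [139 133 135 136 128 113  78  78  87 106  92  90  88  84]
 [103  96  93  93  98  98  82  79  85  91  78  69  71  68]
 [ 79  69  72  72  73  75  82  83  82  79  70  73  7
[... 369 characters left out ...]
9 144  71  37  53  72  71  71  78  78 105 152 175]
 [176 179 145  72  41  59  71  70  71  72  73 104 152 176]
 [177 175 149  77  41  59  64  64  65  60  67 101 152 173]
 [175 178 150  90  44  40  48  52  44  42  57 112 159 174]
 [179 177 164 120  58  25  21  31  33  35  73 124 167 176]
 [177 177 174 150  98  47  14  18  29  61 108 152 172 176]
 [176 175 178 167 130  74  23  20  35  94 148 173 176 177]
 [172 173 177 175 150  92  42  15  44 109 164 179 177 176]
 [176 173 177 175 157 102  56  31  53 110 161 175 177 175]
 [173 177 179 176 163 109  73  57  76 130 168 177 177 176]
 [179 175 179 177 155 104  73  82  97 138 173 179 175 174]
 [174 177 173 174 154 106  86  88 103 140 177 177 180 180]]
```

View pics/coll.png

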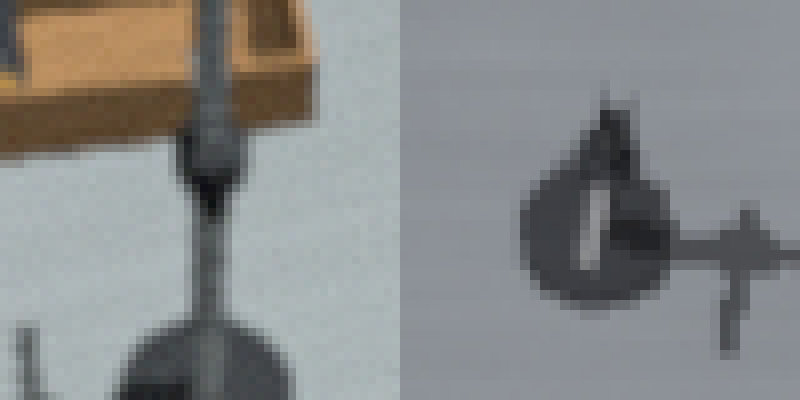

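{"op": "send_rows", "data": {
  "plan": [
    [87, 1, -5, 10, 0, 0, 0],
    [87, 0, 0, 25, 0, 0, 0],
    [87, 0, 0, 30, 0, 0, 0],
    [87, 0, 0, 30, 0, 0, 0],
    [87, 0, 0, 22, 0, 0, 0],
    [87, 0, 0, 10, 0, 0, 0],
    [87, 0, 0, 0, 0, 0, 0]
  ]
}}

```text
time_s: 5.9
tool_pos: [0.5509, 0.2886, 0.0389]
tool_rot: [-179.9, -0.1, 151.4]
force: [-0.0, -0.0, 0.8]
grip_width: 0.0867
```

The collar is centred near scene pixel (257,242), which puts the pointer about 130 mm up; I will refine this later. In the top view the pointer tip is near (260,134). My last sideways shift had the wrong sign, so I correct it now and grasp.

{"op": "send_rows", "data": {
  "plan": [
    [87, -1, 11, 0, 0, 0, 0],
    [87, 0, 0, 0, 0, 0, 0],
    [87, 0, 0, 0, 0, 0, 0]
  ]
}}

```text
time_s: 6.2
tool_pos: [0.5588, 0.2998, 0.0418]
tool_rot: [179.9, 0.1, 151.4]
force: [0.7, 0.1, 0.3]
grip_width: 0.0871
```

{"op": "send_rows", "data": {
  "plan": [
    [30, 0, 0, 0, 0, 0, 0],
    [30, 0, 0, 0, 0, 0, 0],
    [30, 0, 0, 0, 0, 0, 0],
    [30, 0, 0, 0, 0, 0, 0],
    [30, 0, 0, 0, 0, 0, 0],
    [30, 0, 0, 0, 0, 0, 0],
    [30, 0, 0, 0, 0, 0, 0]
  ],
  "grip_force": 25
}}

```text
time_s: 6.9
tool_pos: [0.5581, 0.2983, 0.0405]
tool_rot: [-180.0, 0.0, 151.4]
force: [-0.6, -0.5, 0.8]
grip_width: 0.0441
```

{"op": "send_rows", "data": {
  "plan": [
    [30, 0, 0, -10, 0, 0, 0],
    [30, 0, 0, -25, 0, 0, 0],
    [30, 0, 0, -35, 0, 0, 0],
    [30, 0, 0, -35, 0, 0, 0],
    [30, 0, 0, -30, 0, 0, 0],
    [30, 0, 0, -15, 0, 0, 0]
  ]
}}

```text
time_s: 7.5
tool_pos: [0.5587, 0.2998, 0.1939]
tool_rot: [179.8, 0.1, 151.4]
force: [0.6, 0.2, -1.6]
grip_width: 0.0435
```

{"op": "send_rows", "data": {
  "plan": [
    [30, -10.3, -15, 0, 0, 0, 0],
    [30, -20.6, -29.9, 0, 0, 0, 0],
    [30, -20.6, -29.9, 0, 0, 0, 0],
    [30, -20.6, -29.9, 0, 0, 0, 0],
    [30, -20.6, -29.9, 0, 0, 0, 0],
    [30, -20.6, -29.9, 0, 0, 0, 0],
    [30, -20.6, -29.9, 0, 0, 0, 0],
    [30, -20.6, -29.9, 0, 0, 0, 0],
    [30, -20.6, -29.9, 0, 0, 0, 0],
    [30, -20.6, -29.9, 0, 0, 0, 0],
    [30, -10.3, -15, 0, 0, 0, 0]
  ]
}}

```text
time_s: 8.6
tool_pos: [0.5957, -0.0673, 0.1895]
tool_rot: [-179.9, -0.0, 151.1]
force: [0.8, -0.1, -1.5]
grip_width: 0.0438
```

{"op": "send_rows", "data": {
  "plan": [
    [30, 0, 0, 10, 0, 0, -0.09],
    [30, 0, 0, 15, 0, 0, -0.09],
    [30, 0, 0, 15, 0, 0, -0.09],
    [30, 0, 0, 10, 0, 0, -0.09],
    [30, 0, 0, 0, 0, 0, 0],
    [30, 0, 0, 0, 0, 0, 0]
  ]
}}

```text
time_s: 9.2
tool_pos: [0.5958, -0.0616, 0.1406]
tool_rot: [180.0, -0.0, 172.0]
force: [0.4, 0.1, -1.3]
grip_width: 0.0439
```

```bash
cat > r.py <<'E'
from h import *
import sys
# tool state and relay-in-hand overlay
Q=np.load('Q.npy',allow_pickle=True).item()
for _ in range(4):
    o=env.get_obs();print(np.round(o['tool_pos']*1e3,1),np.round(o['tool_rot'],2),np.round(o['force'],1),round(o['grip_width']*1e3,1))
    im={n:env.read_camera(n) for n in C}
p=o['tool_pos'];yaw=np.radians(o['tool_rot'][2]-180);zoff=float(sys.argv[1])/1e3
q=[p[0],p[1],yaw];zr=p[2]-zoff
k=sys.argv[2]
for n in C:
    for r in env.regions_of(n,k):
        ys,xs=np.nonzero(r['region']);print(n,r['confidence'],np.round(r['rect'],1),xs.mean(),ys.mean(),len(xs),'pred',proj(n,place(M[k][0],q,zr)).mean(0))
ts=[]
for n,(x,y,w,h) in [('top',(215,135,100,100)),('scene',(205,165,100,100))]:
    t=cv2.resize(im[n][y:y+h,x:x+w,::-1],(400,400),interpolation=cv2.INTER_CUBIC)
    for K,qq,z in((k,q,zr),('box',Q['box'],0)):
        hl=cv2.convexHull(((proj(n,place(M[K][0],qq,z))-[x,y]+.5)*4).astype(np.float32));cv2.polylines(t,[np.round(hl).astype(int)],True,(0,0,255),1)
    ts.append(t)
cv2.imwrite(sys.argv[3],np.hstack(ts))
E
python3 r.py 40 relay pics/r1.png
```

```text
[595.8 -61.6 140.6] [ 1.7995e+02 -3.0000e-02  1.7199e+02] [ 0.4  0.1 -1.3] 43.9
[596.3 -61.9 141.3] [1.7999e+02 5.0000e-02 1.7200e+02] [-0.7 -0.3 -2. ] 43.6
[596.4 -62.3 141.3] [-1.7999e+02  7.0000e-02  1.7201e+02] [-0.6  0.6 -1.7] 43.8
[596.2 -62.5 141.1] [-1.7998e+02  5.0000e-02  1.7202e+02] [ 0.2  0.2 -1.5] 43.7
scene 0.7 [234.7 188.8 254.1 213.4] 243.45559845559845 198.70849420849422 518 pred [242.59881341 198.08487867]
scene 0.6 [304.7 186.9 330.5 212.1] 315.911704312115 200.96098562628336 487 pred [242.59881341 198.08487867]
top 0.76 [191.7 167.4 209.8 182.6] 198.53719008264463 175.10330578512398 242 pred [262.0462265  163.61395163]
```

View pics/r1.png

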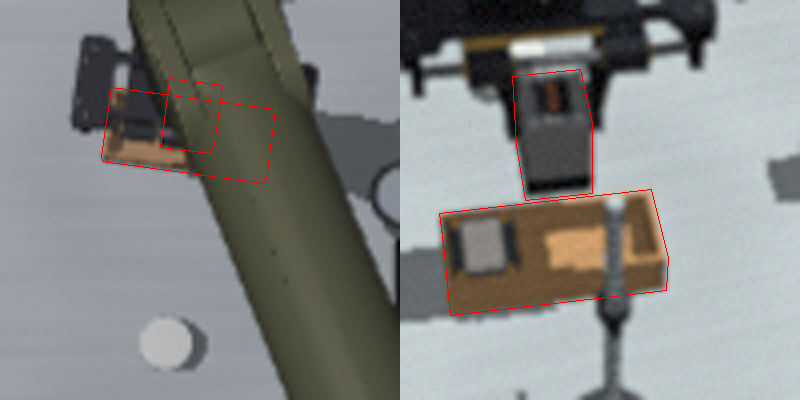

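Run:
```python
from h import *
env.read_camera('scene')
rg=[r['region'] for r in env.regions_of('scene','relay')][0]
ys,xs=np.nonzero(rg);print(xs.mean(),ys.mean())
for z in(.099,.101,.103):
    q,f=fit('relay',{'scene':rg},(.596,-.0625,[-.14]),z);print(z,np.round(q[:2]*1e3,1),np.degrees(q[2]),f)
rb=[r['region'] for r in env.regions_of('scene','box')][0]
```

```text
243.4384328358209 198.40485074626866
0.099 [594.3 -60.5] -12.022649352696794 0.05960431453641091
0.101 [596.6 -61.1] -12.450358190733954 0.06237486095661848
0.103 [598.6 -61.6] -12.528430002186562 0.06451881221060807
```

{"op": "send_rows", "data": {
  "plan": [
    [30, -0.5, -1, 15, 0, 0, 0],
    [30, 0, 0, 20, 0, 0, 0],
    [30, 0, 0, 20, 0, 0, 0],
    [30, 0, 0, 10, 0, 0, 0],
    [30, 0, 0, 5, 0, 0, 0],
    [30, 0, 0, 5, 0, 0, 0],
    [30, 0, 0, 5, 0, 0, 0],
    [30, 0, 0, 5, 0, 0, 0],
    [30, 0, 0, 0, 0, 0, 0]
  ]
}}

```text
time_s: 10.75
tool_pos: [0.5961, -0.0638, 0.0551]
tool_rot: [-180.0, -0.0, 172.0]
force: [-0.2, -0.4, -1.2]
grip_width: 0.0437
```

{"op": "send_rows", "data": {
  "plan": [
    [30, 0, 0, 3, 0, 0, 0],
    [30, 0, 0, 2, 0, 0, 0],
    [30, 0, 0, 2, 0, 0, 0],
    [30, 0, 0, 0, 0, 0, 0]
  ]
}}

```text
time_s: 11.15
tool_pos: [0.5961, -0.0637, 0.0483]
tool_rot: [-180.0, -0.0, 172.0]
force: [0.2, -0.2, -1.2]
grip_width: 0.0438
```

{"op": "send_rows", "data": {
  "plan": [
    [30, 0, 0, 1, 0, 0, 0],
    [30, 0, 0, 1, 0, 0, 0],
    [30, 0, 0, 1, 0, 0, 0],
    [30, 0, 0, 0, 0, 0, 0]
  ]
}}

```text
time_s: 11.55
tool_pos: [0.5962, -0.0637, 0.0454]
tool_rot: [-180.0, -0.0, 172.1]
force: [0.3, 0.5, -0.8]
grip_width: 0.0438
```

{"op": "send_rows", "data": {
  "plan": [
    [30, 0, 0, 0.7, 0, 0, 0],
    [30, 0, 0, 0.7, 0, 0, 0],
    [30, 0, 0, 0, 0, 0, 0]
  ]
}}

```text
time_s: 11.85
tool_pos: [0.5964, -0.0637, 0.0444]
tool_rot: [-180.0, 0.0, 172.0]
force: [-1.2, -0.6, 0.4]
grip_width: 0.044
```

{"op": "send_rows", "data": {
  "plan": [
    [30, 0, 0, 0.5, 0, 0, 0],
    [52, 0, 0, 0, 0, 0, 0],
    [58, 0, 0, 0, 0, 0, 0],
    [58, 0, 0, 0, 0, 0, 0],
    [58, 0, 0, 0, 0, 0, 0],
    [58, 0, 0, -5, 0, 0, 0],
    [58, 0, 0, -20, 0, 0, 0],
    [58, 0, 0, -35, 0, 0, 0],
    [70, 0, 0, -40, 0, 0, 0],
    [87, 0, 0, -20, 0, 0, 0]
  ]
}}

```text
time_s: 12.85
tool_pos: [0.598, -0.0627, 0.1688]
tool_rot: [180.0, 0.3, 172.1]
force: [-0.1, 0.9, 0.0]
grip_width: 0.0671
```

{"op": "send_rows", "data": {
  "plan": [
    [87, 9.8, 17, 0, 0, 0, 0],
    [87, 19.7, 34, 0, 0, 0, 0],
    [87, 19.7, 34, 0, 0, 0, 0],
    [87, 19.7, 34, 0, 0, 0, 0],
    [87, 19.7, 34, 0, 0, 0, 0],
    [87, 19.7, 34, 0, 0, 0, 0],
    [87, 19.7, 34, 0, 0, 0, 0],
    [87, 19.7, 34, 0, 0, 0, 0],
    [87, 9.9, 17, 0, 0, 0, 0]
  ]
}}

```text
time_s: 13.75
tool_pos: [0.4744, 0.2321, 0.164]
tool_rot: [180.0, -0.0, 172.4]
force: [-0.3, -0.1, 0.4]
grip_width: 0.0868
```

{"op": "send_rows", "data": {
  "plan": [
    [87, 0, 0, 0, 0, 0, 0.136],
    [87, 0, 0, 5, 0, 0, 0.136],
    [87, 0, 0, 10, 0, 0, 0.136],
    [87, 0, 0, 10, 0, 0, 0.136],
    [87, 0, 0, 10, 0, 0, 0.136],
    [87, 0, 0, 10, 0, 0, 0.136],
    [87, 0, 0, 10, 0, 0, 0.136],
    [87, 0, 0, 10, 0, 0, 0.136],
    [87, 0, 0, 10, 0, 0, 0.136],
    [87, 0, 0, 0, 0, 0, 0],
    [87, 0, 0, 0, 0, 0, 0]
  ]
}}

```text
time_s: 14.85
tool_pos: [0.4771, 0.2282, 0.0889]
tool_rot: [-180.0, 0.0, 102.2]
force: [0.3, 0.0, -0.1]
grip_width: 0.087
```

Run:
```python
from h import *
for n in C:
    im=env.read_camera(n);cv2.imwrite(f'pics/{n}2.png',im[:,:,::-1])
o=env.get_obs();print(np.round(o['tool_pos']*1e3,1),np.round(o['tool_rot'],2),np.round(o['force'],1))
Q=np.load('Q.npy',allow_pickle=True).item()
for n in C:
  for k,q0,z in(('relay',(.596,-.063,[-.14]),.004),('box',Q['box'],0),('capacitor',(.4775,.2273,[0]),0)):
    q=q0 if k=='box' else (q0[0],q0[1],q0[2][0]); pr=proj(n,place(M[k][0],q,z)).mean(0)
    for r in env.regions_of(n,k):
        ys,xs=np.nonzero(r['region'])
        if np.hypot(*(pr-[xs.mean(),ys.mean()]))<8 and k!='box':
            f=fit(k,{n:r['region']},q0,z);print(n,k,len(xs),np.round(f[0][:2]*1e3,1),np.degrees(f[0][2]).round(1),round(f[1],3))
```

```text
[477.8 228.1  89.2] [ 1.7996e+02 -1.0000e-02  1.0208e+02] [0.8 0.2 1.1]
scene relay 372 [591.  -61.2] -8.2 0.254
top relay 165 [597.3 -61.7] -9.0 0.188
```

{"op": "send_rows", "data": {
  "plan": [
    [87, 0, 0, 15, 0, 0, 0],
    [87, 0, 0, 20, 0, 0, 0],
    [87, 0, 0, 13, 0, 0, 0],
    [87, 0, 0, 0, 0, 0, 0]
  ]
}}

```text
time_s: 15.65
tool_pos: [0.476, 0.2267, 0.0381]
tool_rot: [-179.7, 0.0, 101.9]
force: [-1.2, 0.2, 0.6]
grip_width: 0.0868
```

{"op": "send_rows", "data": {
  "plan": [
    [28, 0, 0, 0, 0, 0, 0],
    [28, 0, 0, 0, 0, 0, 0],
    [28, 0, 0, 0, 0, 0, 0],
    [28, 0, 0, 0, 0, 0, 0],
    [28, 0, 0, 0, 0, 0, 0],
    [28, 0, 0, 0, 0, 0, 0],
    [28, 0, 0, 0, 0, 0, 0],
    [28, 0, 0, 0, 0, 0, 0]
  ],
  "grip_force": 20
}}

```text
time_s: 16.45
tool_pos: [0.4777, 0.2275, 0.0406]
tool_rot: [-180.0, 0.0, 101.9]
force: [-1.1, -0.6, 0.4]
grip_width: 0.0394
```

View pics/scene2.png

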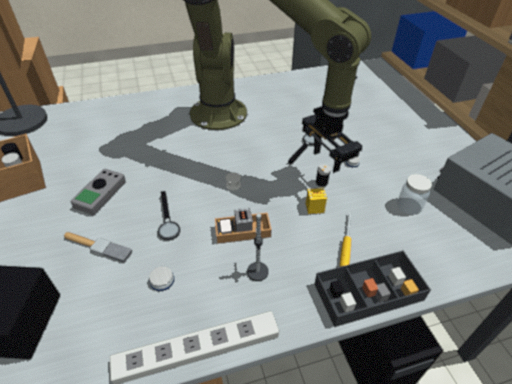

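{"op": "send_rows", "data": {
  "plan": [
    [28, 0, 0, -10, 0, 0, 0],
    [28, 0, 0, -25, 0, 0, 0],
    [28, 0, 0, -35, 0, 0, 0],
    [28, 0, 0, -35, 0, 0, 0],
    [28, 0, 0, -20, 0, 0, 0],
    [28, 0, 0, -5, 0, 0, 0]
  ]
}}

```text
time_s: 17.05
tool_pos: [0.4792, 0.2285, 0.1735]
tool_rot: [179.7, 0.0, 101.9]
force: [0.0, 0.9, -1.9]
grip_width: 0.0392
```

{"op": "send_rows", "data": {
  "plan": [
    [28, -18.9, 5.1, 0, 0, 0, 0],
    [28, -37.8, 10.2, 0, 0, 0, 0],
    [28, -37.8, 10.2, 0, 0, 0, 0],
    [28, -37.8, 10.2, 0, 0, 0, 0],
    [28, -37.8, 10.2, 0, 0, 0, 0],
    [28, -37.8, 10.2, 0, 0, 0, 0],
    [28, -37.8, 10.2, 0, 0, 0, 0],
    [28, -18.9, 5.1, 0, 0, 0, 0],
    [28, 0, 0, 15, 0, 0, 0],
    [28, 0, 0, 15, 0, 0, 0],
    [28, 0, 0, 0, 0, 0, 0],
    [28, 0, 0, 0, 0, 0, 0]
  ]
}}

```text
time_s: 18.25
tool_pos: [0.6012, -0.0145, 0.1399]
tool_rot: [-179.9, -0.1, 102.1]
force: [0.3, 1.0, -0.7]
grip_width: 0.0395
```

```bash
python3 r.py 40 capacitor pics/c1.png
python3 - <<'E'
from h import *
env.read_camera('scene');z=env.get_obs()['tool_pos'][2]-.040
for r in env.regions_of('scene','capacitor')[:1]:
    q,f=fit('capacitor',{'scene':r['region']},(.6024,-.0167,[0]),z);print(np.round(q*1e3,1),f)
E
```

```text
[601.2 -14.5 139.9] [-1.7991e+02 -5.0000e-02  1.0210e+02] [ 0.3  1.  -0.7] 39.5
[602.3 -15.2 141.1] [1.7996e+02 1.0000e-02 1.0204e+02] [-1.4  0.4 -0.5] 39.2
[602.6 -15.9 141.4] [1.7994e+02 3.0000e-02 1.0198e+02] [ 0.5 -0.5 -2.2] 39.2
[602.6 -16.3 141.3] [1.7995e+02 3.0000e-02 1.0194e+02] [ 0.7  0.  -1.2] 39.8
scene 0.72 [250.1 188.2 265.6 207.3] 258.0964912280702 199.72368421052633 228 pred [260.3090331  196.09248977]
[601.7 -16.8  92.4] 0.539354539122359
```

View pics/c1.png

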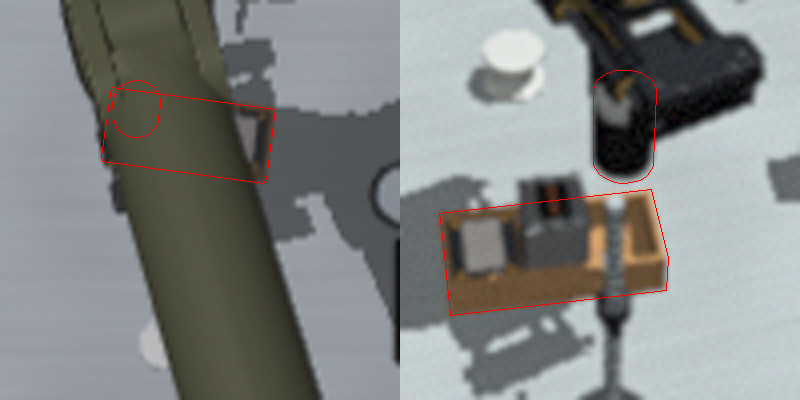

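{"op": "send_rows", "data": {
  "plan": [
    [28, 1, 0, 15, 0, 0, 0],
    [28, 0, 0, 20, 0, 0, 0],
    [28, 0, 0, 20, 0, 0, 0],
    [28, 0, 0, 10, 0, 0, 0],
    [28, 0, 0, 5, 0, 0, 0],
    [28, 0, 0, 5, 0, 0, 0],
    [28, 0, 0, 5, 0, 0, 0],
    [28, 0, 0, 5, 0, 0, 0],
    [28, 0, 0, 0, 0, 0, 0]
  ]
}}

```text
time_s: 19.75
tool_pos: [0.6019, -0.0157, 0.0552]
tool_rot: [-180.0, 0.0, 101.9]
force: [0.9, 0.2, -1.7]
grip_width: 0.0396
```

{"op": "send_rows", "data": {
  "plan": [
    [28, 0, 0, 3, 0, 0, 0],
    [28, 0, 0, 2, 0, 0, 0],
    [28, 0, 0, 2, 0, 0, 0],
    [28, 0, 0, 1, 0, 0, 0],
    [28, 0, 0, 0, 0, 0, 0]
  ]
}}

```text
time_s: 20.25
tool_pos: [0.602, -0.0156, 0.0475]
tool_rot: [-180.0, 0.0, 101.9]
force: [-0.2, -0.2, -1.4]
grip_width: 0.0395
```

{"op": "send_rows", "data": {
  "plan": [
    [28, 0, 0, 1, 0, 0, 0],
    [28, 0, 0, 1, 0, 0, 0],
    [28, 0, 0, 0, 0, 0, 0]
  ]
}}

```text
time_s: 20.55
tool_pos: [0.602, -0.0156, 0.0455]
tool_rot: [-180.0, 0.0, 101.9]
force: [0.0, -0.4, -1.2]
grip_width: 0.0391
```

{"op": "send_rows", "data": {
  "plan": [
    [28, 0, 0, 0.7, 0, 0, 0],
    [28, 0, 0, 0.7, 0, 0, 0],
    [28, 0, 0, 0, 0, 0, 0]
  ]
}}

```text
time_s: 20.85
tool_pos: [0.6023, -0.0156, 0.0447]
tool_rot: [180.0, 0.0, 101.9]
force: [-1.6, -0.2, 1.7]
grip_width: 0.0395
```

{"op": "send_rows", "data": {
  "plan": [
    [28, 0, 0, 0.5, 0, 0, 0],
    [28, 0, 0, 0.5, 0, 0, 0],
    [28, 0, 0, 0, 0, 0, 0]
  ]
}}

```text
time_s: 21.15
tool_pos: [0.6023, -0.0156, 0.0445]
tool_rot: [-180.0, 0.1, 101.9]
force: [-3.3, -1.3, 8.7]
grip_width: 0.0393
```

{"op": "send_rows", "data": {
  "plan": [
    [47, 0, 0, -0.5, 0, 0, 0],
    [52, 0, 0, 0, 0, 0, 0],
    [52, 0, 0, 0, 0, 0, 0],
    [52, 0, 0, 0, 0, 0, 0],
    [52, 0, 0, -5, 0, 0, 0],
    [52, 0, 0, -20, 0, 0, 0],
    [52, 0, 0, -35, 0, 0, 0],
    [52, 0, 0, -40, 0, 0, 0],
    [52, 0, 0, -25, 0, 0, 0]
  ]
}}

```text
time_s: 22.05
tool_pos: [0.6033, -0.0151, 0.172]
tool_rot: [179.8, 0.0, 101.9]
force: [0.6, 0.3, 0.5]
grip_width: 0.0525
```

{"op": "send_rows", "data": {
  "plan": [
    [52, -15, -13.9, 0, 0, 0, 0],
    [52, -30, -27.8, 0, 0, 0, 0],
    [52, -30, -27.8, 0, 0, 0, 0],
    [52, -30, -27.8, 0, 0, 0, 0],
    [52, -30, -27.8, 0, 0, 0, 0],
    [52, -30, -27.8, 0, 0, 0, 0],
    [52, -30, -27.8, 0, 0, 0, 0],
    [52, -15, -13.9, 0, 0, 0, 0]
  ]
}}

```text
time_s: 22.85
tool_pos: [0.4526, -0.2652, 0.169]
tool_rot: [-179.9, 0.1, 101.6]
force: [0.7, 0.2, 0.3]
grip_width: 0.0522
```

{"op": "send_rows", "data": {
  "plan": [
    [52, 0, 0, 5, 0, 0, -0.135],
    [52, 0, 0, 10, 0, 0, -0.135],
    [52, 0, 0, 10, 0, 0, -0.135],
    [52, 0, 0, 10, 0, 0, -0.135],
    [52, 0, 0, 15, 0, 0, -0.135],
    [52, 0, 0, 15, 0, 0, -0.135],
    [52, 0, 0, 15, 0, 0, -0.135],
    [52, 0, 0, 10, 0, 0, -0.135],
    [52, 0, 0, 10, 0, 0, -0.135],
    [52, 0, 0, 5, 0, 0, -0.135],
    [52, 0, 0, 0, 0, 0, 0],
    [52, 0, 0, 0, 0, 0, 0]
  ]
}}

```text
time_s: 24.05
tool_pos: [0.4553, -0.2613, 0.0641]
tool_rot: [-180.0, 0.0, 179.1]
force: [-0.3, 0.1, -0.2]
grip_width: 0.052
```

Run:
```python
from h import *
Q=np.load('Q.npy',allow_pickle=True).item()
im={n:env.read_camera(n) for n in C}
o=env.get_obs();print(np.round(o['tool_pos']*1e3,1),np.round(o['tool_rot'],2),np.round(o['force'],1))
for n in C:
  for k,q0,z in(('relay',(.596,-.063,[-.14]),.004),('capacitor',(.6023,-.0156,[0]),.004)):
    pr=proj(n,place(M[k][0],(q0[0],q0[1],0),z)).mean(0)
    for r in env.regions_of(n,k):
        ys,xs=np.nonzero(r['region'])
        if np.hypot(*(pr-[xs.mean(),ys.mean()]))<8:
            print(n,k,len(xs),xs.mean(),ys.mean(),'pred',pr)
ts=[]
for n,(x,y,w,h) in [('top',(235,110,100,120)),('scene',(155,170,115,138))]:
    t=cv2.resize(im[n][y:y+h,x:x+w,::-1],(400,480),interpolation=cv2.INTER_CUBIC);f=400/w
    for K,qq,z in(('loupe',Q['loupe'],0),('box',Q['box'],0),('relay',(.5964,-.0637,-.14),.004),('capacitor',(.6023,-.0156,0),.004)):
      for P in M[K]:
        hl=cv2.convexHull(((proj(n,place(P,qq,z))-[x,y]+.5)*f).astype(np.float32));cv2.polylines(t,[np.round(hl).astype(int)],True,(0,0,255),1)
    ts.append(t)
cv2.imwrite('pics/l1.png',np.hstack(ts))
```

```text
[ 455.5 -261.5   64.3] [-1.7996e+02  4.0000e-02  1.7914e+02] [ 0.7  0.6 -0.4]
scene relay 427 242.9320843091335 220.75644028103045 pred [243.04392697 222.73508085]
scene capacitor 187 261.4385026737968 218.05347593582889 pred [260.23311836 220.74776832]
top relay 183 261.25136612021856 167.39344262295083 pred [261.18313715 167.47685147]
```

View pics/l1.png

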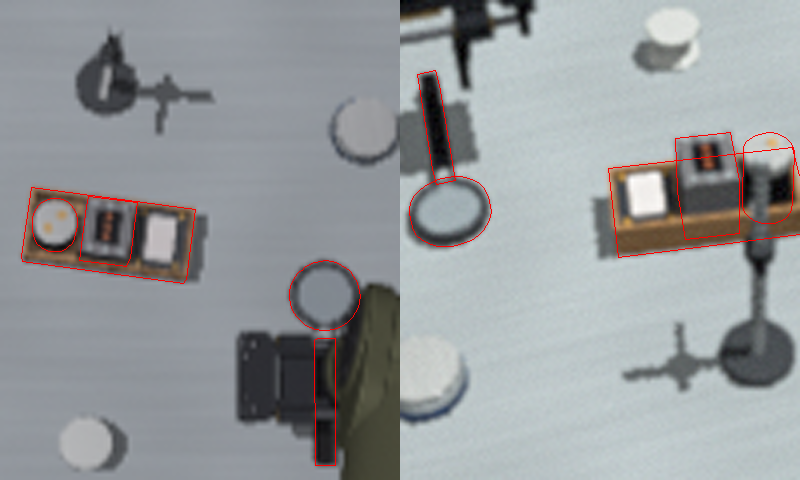

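The view shows the capacitor and relay standing side by side in the box, matching the predicted outlines, and the loupe outline fits its handle and rim. I go down to the handle.

{"op": "send_rows", "data": {
  "plan": [
    [52, 0, 0, 15, 0, 0, 0],
    [52, 0, 0, 20, 0, 0, 0],
    [52, 0, 0, 15, 0, 0, 0],
    [52, 0, 0, 6, 0, 0, 0],
    [52, 0, 0, 3, 0, 0, 0],
    [52, 0, 0, 0, 0, 0, 0],
    [52, 0, 0, 0, 0, 0, 0]
  ]
}}

```text
time_s: 25.05
tool_pos: [0.4557, -0.2615, 0.0053]
tool_rot: [-180.0, 0.1, 179.3]
force: [0.4, 0.2, 0.3]
grip_width: 0.052
```

{"op": "send_rows", "data": {
  "plan": [
    [5, 0, 0, 0, 0, 0, 0],
    [5, 0, 0, 0, 0, 0, 0],
    [5, 0, 0, 0, 0, 0, 0],
    [5, 0, 0, 0, 0, 0, 0],
    [5, 0, 0, 0, 0, 0, 0],
    [5, 0, 0, 0, 0, 0, 0],
    [5, 0, 0, 0, 0, 0, 0],
    [5, 0, 0, 0, 0, 0, 0]
  ],
  "grip_force": 35
}}

```text
time_s: 25.85
tool_pos: [0.4551, -0.2614, 0.0048]
tool_rot: [-180.0, 0.0, 179.3]
force: [-0.1, -0.7, 0.0]
grip_width: 0.0155
```

{"op": "send_rows", "data": {
  "plan": [
    [5, 0, 0, -5, 0, 0, 0],
    [5, 0, 0, -15, 0, 0, 0],
    [5, 0, 0, -25, 0, 0, 0],
    [5, 0, 0, -27, 0, 0, 0],
    [5, 0, 0, -25, 0, 0, 0],
    [5, 0, 0, -17, 0, 0, 0],
    [5, 0, 0, -8, 0, 0, 0]
  ]
}}

```text
time_s: 26.55
tool_pos: [0.4563, -0.2616, 0.1294]
tool_rot: [-179.8, 0.1, 179.3]
force: [0.2, -1.0, -0.2]
grip_width: 0.0155
```

{"op": "send_rows", "data": {
  "plan": [
    [5, -4.5, 16.6, 0, 0, 0, 0],
    [5, -7, 25, 0, 0, 0, 0],
    [5, -9, 33.2, 0, 0, 0, 0],
    [5, -9, 33.2, 0, 0, 0, 0],
    [5, -9, 33.2, 0, 0, 0, 0],
    [5, -7, 25, 0, 0, 0, 0],
    [5, -5.5, 20.2, 0, 0, 0, 0],
    [5, -2.5, 10, 0, 0, 0, 0],
    [5, 0, 3, 0, 0, 0, 0],
    [5, 0, 0, 0, 0, 0, 0],
    [5, 0, 0, 0, 0, 0, 0],
    [5, 0, 0, 0, 0, 0, 0]
  ]
}}

```text
time_s: 27.75
tool_pos: [0.5109, -0.0639, 0.1266]
tool_rot: [-180.0, -0.0, 179.1]
force: [-0.4, -0.7, -0.4]
grip_width: 0.0155
```

```bash
cat > v.py <<'E'
from h import *
A={n:[] for n in C};P=[]
for _ in range(6):
    for n in C:A[n].append(env.read_camera(n).astype(float))
    o=env.get_obs();P.append(np.r_[o['tool_pos']*1e3,o['tool_rot'],o['grip_width']*1e3])
p=P[-1];print(np.round(P,1)[[0,3,5]]);im={n:np.mean(A[n],0).astype(np.uint8) for n in C}
cv2.imwrite('pics/sfin.png',im['scene'][:,:,::-1]);cv2.imwrite('pics/tfin.png',im['top'][:,:,::-1])
yaw=np.radians(p[5]-180);T=p[:3]/1e3;zb=T[2]-.0049
G=np.array([.7378,-.0663,0]);d=np.array([-.97,.23,0])
for n in C:
    print(n,'pred lens',proj(n,place(cyl(31.5,3,15,85),(T[0],T[1],yaw),zb)).mean(0))
    for r in env.regions_of(n,'loupe_lens'):
        ys,xs=np.nonzero(r['region']);print(n,round(r['confidence'],2),np.round(r['rect'],1))
ts=[]
for n,(x,y,w,h) in [('top',(235,105,80,96)),('scene',(215,165,80,96))]:
    t=cv2.resize(im[n][y:y+h,x:x+w,::-1],(400,480),interpolation=cv2.INTER_CUBIC);f=5
    def dr(X,c):
        hl=cv2.convexHull(((proj(n,X)-[x,y]+.5)*f).astype(np.float32));cv2.polylines(t,[np.round(hl).astype(int)],True,c,1)
    for X in M['loupe']:dr(place(X,(T[0],T[1],yaw),zb),(0,0,255))
    dr(place(M['relay'][0],(.5963,-.0636,-.14),.004),(0,255,0))
    dr(G+cyl(5,0,220),(255,0,255));dr(G+cyl(11,124,138),(0,255,255));dr(np.array([G+[0,0,.131],G+[0,0,.131]+.039*d]),(0,255,255))
    ts.append(t)
cv2.imwrite('pics/v1.png',np.hstack(ts))
E
python3 v.py
```

```text
[[ 511.   -63.6  126.7 -180.    -0.   179.2   15.4]
 [ 511.1  -62.7  126.7 -180.    -0.   179.3   15.6]
 [ 511.2  -62.5  126.7 -180.    -0.   179.3   15.7]]
scene pred lens [242.26563428 199.13695808]
scene 0.87 [229.1 164.4 254.9 209. ]
scene 0.66 [ 68.3 167.9 127.9 216.8]
scene 0.62 [286.  133.3 320.  166.5]
scene 0.19 [226.5 176.4 235.7 190.8]
scene 0.17 [254.6 236.7 264.4 247.5]
top pred lens [262.34523877 163.52371301]
top 0.86 [161.7 229.4 202.1 271.7]
top 0.66 [317.5 135.  334.7 148.1]
```

View pics/v1.png

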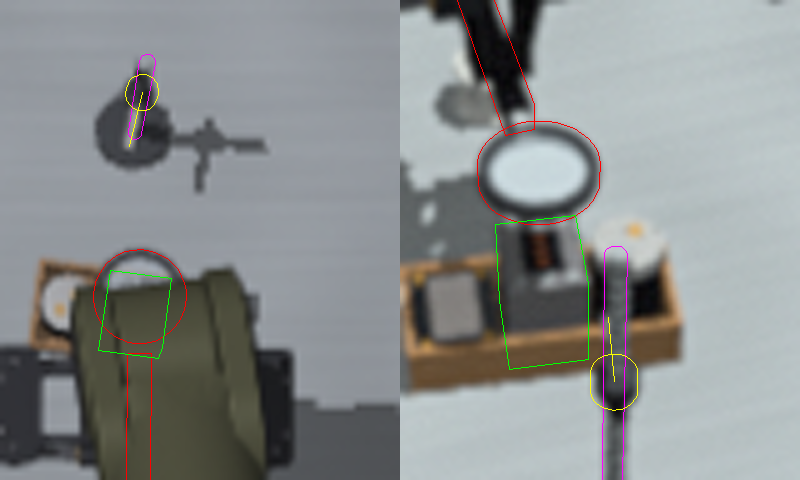

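Run:
```python
from h import *
im=cv2.imread('pics/sfin.png',0).astype(float)
G=np.array([.7378,-.0663,0])
def wid(row,c0=257,lo=115):
    I=im[row];l=c0
    while I[l]<lo:l-=1
    r=c0
    while I[r]<lo:r+=1
    L=l+(I[l]-lo)/(I[l]-I[l+1]) ;R=r-(I[r]-lo)/(I[r]-I[r-1])
    return L,R
S=16
def predw(h,dx=0):
    m=np.zeros((120*S,60*S))
    for P in(cyl(11,h-7,h+7),cyl(5,0,220)):
        hl=cv2.convexHull(((proj('scene',G+P)+[dx,0]-[230,190]+.5)*S).astype(np.float32));cv2.fillConvexPoly(m,np.round(hl).astype(int),1)
    m=cv2.GaussianBlur(m,(0,0),.6*S);m=cv2.resize(m,(60,120),interpolation=cv2.INTER_AREA);return m
for row in range(240,253):
    L,R=wid(row);print(row,round(L,2),round(R,2),'w',round(R-L,2),'|',[round(predw(h)[row-190].sum(),2) for h in(122,126,130,134,138)])
print('foot col profile',[ (r,int(im[r,257])) for r in range(276,290)]);print('foot pred bottom',proj('scene',G+cyl(28,0,6))[:,1].max(),'height of foot unknown')
print('post top',[(r,int(im[r,258])) for r in range(208,222)],proj('scene',G+cyl(5,220,220))[:,1].min())
f=[wid(r,257,120) for r in range(266,274)];print('foot width rows',np.round(f,1).tolist(), proj('scene',G+cyl(28,0,0)).min(0),proj('scene',G+cyl(28,0,0)).max(0))
```

```text
240 253.51 262.02 w 8.51 | [np.float64(8.58), np.float64(9.34), np.float64(9.49), np.float64(9.5), np.float64(9.5)]
241 253.56 262.04 w 8.48 | [np.float64(9.26), np.float64(9.47), np.float64(9.47), np.float64(9.46), np.float64(9.38)]
242 253.57 262.11 w 8.55 | [np.float64(9.42), np.float64(9.44), np.float64(9.44), np.float64(9.36), np.float64(8.85)]
243 253.7 262.0 w 8.3 | [np.float64(9.41), np.float64(9.41), np.float64(9.35), np.float64(8.87), np.float64(7.55)]
244 254.22 261.65 w 7.43 | [np.float64(9.38), np.float64(9.32), np.float64(8.87), np.float64(7.59), np.float64(5.59)]
245 254.81 260.96 w 6.15 | [np.float64(9.31), np.float64(8.89), np.float64(7.67), np.float64(5.65), np.float64(4.5)]
246 255.42 260.27 w 4.85 | [np.float64(8.91), np.float64(7.71), np.float64(5.74), np.float64(4.48), np.float64(4.33)]
247 255.77 259.97 w 4.21 | [np.float64(7.77), np.float64(5.81), np.float64(4.5), np.float64(4.32), np.float64(4.31)]
248 255.93 259.92 w 3.99 | [np.float64(5.84), np.float64(4.52), np.float64(4.31), np.float64(4.3), np.float64(4.3)]
249 256.12 259.62 w 3.51 | [np.float64(4.49), n
[... 357 characters left out ...]
oat64(4.25), np.float64(4.25), np.float64(4.25), np.float64(4.25)]
foot col profile [(276, 79), (277, 80), (278, 77), (279, 65), (280, 64), (281, 129), (282, 183), (283, 188), (284, 185), (285, 186), (286, 189), (287, 190), (288, 188), (289, 191)]
foot pred bottom 281.91894623390687 height of foot unknown
post top [(208, 196), (209, 201), (210, 201), (211, 200), (212, 201), (213, 200), (214, 196), (215, 192), (216, 171), (217, 128), (218, 96), (219, 84), (220, 82), (221, 96)] 213.61352331608694
foot width rows [[248.2, 266.2], [247.7, 266.8], [247.2, 267.4], [246.7, 267.6], [246.4, 267.7], [245.9, 267.7], [245.5, 267.7], [232.3, 267.7]] [245.90415059 263.38626566] [267.67025992 281.91894623]
```

```bash
cat > ff.py <<'E'
from h import *
from scipy.optimize import least_squares
I={n:cv2.imread(f'pics/{n[0]}fin.png',0).astype(float) for n in C}
def cross(v,lo):  # first crossing going outward from index 0
    for i in range(1,len(v)):
        if v[i]>=lo:return i-1+(lo-v[i-1])/(v[i]-v[i-1])
obs=[]
# (camera, start pixel inside foot, angles to scan)
for n,c,angs in(('scene',(257,273),list(range(-40,180-50,10))),('top',(261,131),list(range(60,300,12)))):
    bg=np.median(I[n][c[1]-25:c[1]+25,c[0]-25:c[0]+25]);fg=np.percentile(I[n][c[1]-5:c[1]+6,c[0]-5:c[0]+6],30);lo=(bg+fg)/2
    for a in angs:
        if n=='top' and 225<a<300:continue
        t=np.radians(a);r=np.arange(3,18,.1) if n=='scene' else np.arange(5,14,.1)
        xs=(c[0]+r*np.cos(t)).astype(np.float32)[None];ys=(c[1]+r*np.sin(t)).astype(np.float32)[None]
        v=cv2.remap(I[n].astype(np.float32),xs,ys,cv2.INTER_LINEAR)[0];k=cross(v,lo)
        if k:obs.append((n,c,t,r[0]+.1*k))
def rad(n,c,t,g,H):
    h=cv2.convexHull(proj(n,[g[0],g[1],0]+cyl(28,0,H)).astype(np.float32))[:,0]
    q=np.vstack([h,h[:1]])-c;u=np.array([np.cos(t),np.sin(t)])
    for a,b in zip(q[:-1],q[1:]):
        M2=np.array([u,-(b-a)]).T
        if abs(np.linalg.det(M2))<1e-9:continue
        s,w=np.linalg.solve(M2,a)
        if s>0 and 0<=w<=1:return s
    return 0
for cams in(('scene',),('top',),('scene','top')):
  for H in(4,8,12):
    O=[o for o in obs if o[0] in cams]
    s=least_squares(lambda p:[rad(o[0],o[1],o[2],p/1e3,H)-o[3] for o in O],[738,-66],loss='soft_l1',f_scale=.3,diff_step=1e-3)
    print(cams,H,len(O),s.x.round(1),s.cost.round(3))
E
python3 ff.py
```

```text
('scene',) 4 17 [736.  -64.8] 0.232
('scene',) 8 17 [736.2 -65.3] 0.155
('scene',) 12 17 [736.2 -65.6] 0.317
('top',) 4 14 [737.5 -64.6] 0.085
('top',) 8 14 [737.5 -64.7] 0.094
('top',) 12 14 [737.4 -64.8] 0.108
('scene', 'top') 4 31 [736.4 -64.8] 0.608
('scene', 'top') 8 31 [736.5 -65.2] 0.509
('scene', 'top') 12 31 [736.5 -65.4] 0.688
```

The gauge refit puts the pointer about 129.5 mm up and the lens is at about 130.8 mm, so I lower it 1 mm. Then I take a final look.

{"op": "send_rows", "data": {
  "plan": [
    [5, 0, 0, 1, 0, 0, 0],
    [5, 0, 0, 0, 0, 0, 0],
    [5, 0, 0, 0, 0, 0, 0],
    [5, 0, 0, 0, 0, 0, 0]
  ]
}}

```text
time_s: 28.85
tool_pos: [0.5111, -0.0625, 0.1257]
tool_rot: [-180.0, -0.0, 179.3]
force: [-0.2, 0.9, -1.2]
grip_width: 0.0155
```

```bash
sed -i "s/\[.7378,-.0663,0\]/[.7363,-.0652,0]/;s/124,138/122.5,136.5/;s/v1.png/v2.png/;s/0,.131/0,.1295/g" v.py; python3 v.py
```

```text
[[ 511.2  -62.6  125.8 -180.     0.   179.3   15.9]
 [ 511.2  -62.6  125.7 -180.     0.   179.3   16. ]
 [ 511.2  -62.6  125.7 -180.     0.   179.3   15.8]]
scene pred lens [242.25201842 199.41292679]
scene 0.73 [231.3 168.8 254.  209.1]
scene 0.52 [287.3 131.9 317.9 163.5]
top pred lens [262.35050614 163.56500666]
top 0.77 [161.9 233.5 201.1 270.5]
```

View pics/v2.png

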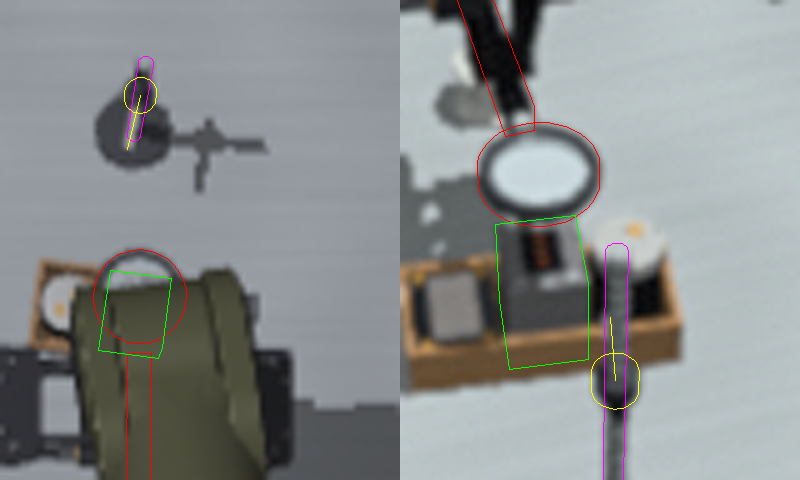

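```bash
python3 -c "
from cell import env
print(env.sign_off())"
```

```text
the job is handed in; nothing more can be done
None
```

I packed the relay and the capacitor upright next to the transformer. The arm is now holding the right-hand loupe level over the relay, and I handed the job in about 30 s into the 59 s limit; no verdict was reported.

- **Packing:** I lowered each part until the force showed it touching the box floor, about 2 N for the relay and 9 N for the capacitor, then opened the gripper. The next picture of the box showed both standing side by side in the free space, matching the outlines I predicted.
- **Loupe:** The lens centre is at about (596, -64, 130) mm, within about 1 mm of the relay's centre. The tool was level, the handle was held at 15.8 mm, and wrist forces stayed within sensor noise.
- **Pointer height:** The network picked out the lens in the scene camera, but not in the top camera, where the arm hides most of it. My first estimate of the pointer was 131 mm. Refitting the gauge's foot gave about 129.5 mm, so I lowered the lens 1 mm. The remaining uncertainty is about 2 mm.
- **Slips and disagreements:**
  - I shifted the wrong way above the relay once and corrected it before contact; the force stayed near zero.
  - A scene-camera fit put the packed relay about 5 mm nearer the robot. The top camera and the tool position disagreed with it and agreed with each other to about 2 mm, so I discarded it.
- **Bystanders:** No contact force showed on any move other than the two placings. I did not measure every bystander again at the end.

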